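Bring the agate burnishing ball to the book

ROBOT

A 6-joint arm with a two-finger parallel gripper is mounted at the origin on the work surface. World frame = base frame: x ahead of the robot, y to its left, z up, the work surface at z = 0. Lengths are in m, angles in rad, forces in N, time in s.
With the tool pointing down it reaches from about 0.275 to 0.75 m from the base axis. Payload 10.2 kg.
Tool frame: the origin (TCP) lies at the very end of the fingers, on their centre line; the grasp point (between the pads) lies 19 mm behind it; y points along the fingers, z is the direction in which the jaws open and shut, and the axes are right-handed (so a half turn about y gives the same grasp; the last joint's range is limited). The gripper opens to 85 mm and grips with 20 to 120 N. Pads are 22 mm wide; open, the fingers measure 114 mm over their backs; the gripper's body (76 mm by 85 mm) begins 54 mm behind the grasp point. The pads swing forward as they close: fully open they stand 13 mm farther back than shut.
Start: joints at [-1.55, 0.313, 1.498, -0, 1.331, -0.223], TCP at [0.127, -0.509, 0.231] pointing down, gripper open.
Joint ranges: [-2.94, 2.94], [-0.97, 2.17], [0.19, 2.56], [-1.23, 4.37], [0.02, 3.11], [-2.88, 2.88]. Speed limits (rad/s): [2.39, 2.39, 3.01, 3.14, 3.14, 3.14].

INTERFACE

Orientations are given as a unit quaternion [w, x, y, z].
In Python, from workcell import r, optics gives the robot as it stands.
- The arm moves only by the tool carry_out, never from a script. Its argument "plan" is a list of rows, each a list of 2 entries, a list of its own where there are three numbers: the shift along the world's x, y, z in cm, then the turn, a rotation vector about the world's x, y, z in degrees. A call has 1 to 5 rows; each row is the pose to reach, as a shift and turn from the pose commanded when the call began; what a row does not reach only later rows make up. A row lasts 1/12 s, in which the tool goes at most 41.7 mm and 7.16 degrees, less where a joint would pass 70% of its speed; a pose out of reach is approached as far as the arm can. A call with a gripper value outside its range is refused whole. "grip" is the opening, from 0 (shut) to 1 (fully open), set as the call begins (left out, the last holds). The fingers move at their own pace and stop on an object; the grip force is fixed at half the most. Time passes only in rows, so rows that repeat a pose let the fingers close. It gives the time, the measured TCP pose, the force and the opening at its end, in the units of the state.
- r.get_state(): the state, without advancing time (a new reading comes with each control period).
- optics.grab_frame(name): name is "scene" or "top" or "wrist"; returns a dict with "pixels" (384x512x3 uint8, blue, green, red), "K" (3x3 intrinsics, pixels), "k1" (the pictures are not rectified: a ray, as slopes to the right and down, at radius r is drawn at 1 + k1 r^2 times it, then the intrinsics apply), "R" (3x3) and "t" (3): a world point X has camera coordinates R X + t; the wrist camera has in their place "mount" (4x4, takes a point from camera to tool coordinates, whose origin is the TCP and whose axes are the tool frame's). Camera axes: x right, y down, z forward; pixel columns grow to the right and rows downward; lengths in m; the calibration is good to about 2 mm. A picture is of the moment at which its call begins: read the wrist's pose just before it. There is no depth.
- r.job_done(): hands the job in, once; it reports no verdict.
The state is a dict: "clock": time; "joints": joint angles; "joint_velocities": joint speeds; "tau": joint torques, N m; "tcp_pos": TCP position; "ee_rot": TCP orientation; "ft_force": force on the tool from outside, world axes, zero at the start; "ft_torque": the same for the moment, N m; "opening": finger opening in m.
Only numpy, scipy, OpenCV 4.12 (cv2) and the standard library are available. Lean on these libraries where they do the work, as an engineer would, in place of code of your own. Each camera call takes 0.05 s, during which the arm holds its last target. There are 200 camera calls.

TASK

Fold the cover of the blue box up until it stands straight up and let go of it. Then lift the ball tray out by its brass tab, keeping it level so that the loose agate ball stays in its pocket, and carry it over to the gilt-edged book. Finish while still holding the tray, steady and level, centred about 10 cm above the book, with the cover still upright and the other things on the bench left where they are.

Things in the scene. Friction and masses are not known exactly. Their poses are not given: they have to be found in the camera images.
- box: Blue cloth-covered open box, fixed to the table: 190 mm (its x) x 200 mm (its y) x 75 mm tall, walls and floor 5 mm thick. Origin: centre of its underside. Its x axis points towards its hinged wall, away from the robot; z up.
- lid (a joint): Angle of the box's stiff cover (rad): 0 = shut, 1.571 = standing straight up, 1.9 = stop. It starts ajar, leaning over the box. The hinge is stiff (about 0.3 N m of friction), so the cover stays where it is left.
- lid_hinge (a point): Middle of the cover's hinge line, 95 mm along the box's +x from the box's centre and 79 mm above the table. The hinge line runs along the box's y. The cover is a board 190 mm long (from the hinge), 200 mm wide, 8 mm thick, in whose mid-plane the hinge lies.
- lid_pull (a point): Middle of the brass pull of the cover: a round bar 10 mm thick, parallel to the hinge line, 226 mm from it, in the plane of the cover. Two end arms 90 mm apart join it to the cover's free edge, leaving an open gap of 31 mm between bar and edge for a finger. The bar can turn between gripping fingers, so the cover can be swung by it with the gripper pointing down throughout. When the cover stands up, the bar is on top, about 305 mm above the table.
- tray_grip (a point): Grip point of the loose tray that lies on the floor of the box: middle of the upper part of an upright brass tab, 12 mm thick (tray's y), 36 mm wide (tray's x), rising from the tray's centre to 62 mm above its underside. This point is on the tray's centre line, 48 mm above the underside and 14 mm below the tab's top. The tray is a dark wooden plate 130 (x) x 110 (y) x 10 mm, about 0.28 kg with the tab. Its x axis points roughly along the box's x; z up.
- tray_base (a point): Centre of the tray's underside; axes as tray_grip. The tilt of its z axis from the vertical is the tilt of the tray.
- pocket (a point): Where the ball's centre is when it lies in the middle of the tray's round pocket: 42 mm along the tray's -x from its centre, 18 mm above the underside. The pocket is 30 mm across and 4 mm deep in the tray's top face.
- ball_center (a point): Centre of the loose orange-red agate ball, 24 mm across, 19 g. It can roll up to about 6 mm from the middle of the pocket, and rolls out over the rim if the tray is tipped or jerked.
- book_top (a point): Centre of the top face of the gilt-edged book block with cream top, 200 (x) x 145 (y) mm, lying on a plywood board 220 x 165 mm; fixed. This top face is 60 mm above the table.
- tray: The tray as a whole; origin and axes as tray_base.
- spool: small red thread spool, 34 mm across, 42 mm tall, between the box and the book; loose, to be left alone. Origin: centre of its underside.
- pastejar: round paste jar with a blue cap, 64 mm across, 85 mm tall; loose, to be left alone. Origin: centre of its underside.
- tin: yellow and blue round tin, 72 mm across, 100 mm tall; loose, to be left alone. Origin: centre of its underside.
- folder: cream bone folder, flat bar 150 x 22 x 6 mm, lying near the robot; loose, to be left alone. Origin: centre of its underside.
- awl: awl, 170 mm long, lying near the robot; loose, to be left alone. Origin: centre of its underside.
- beadcup: white bowl of coloured beads, 90 mm across, 70 mm tall; loose, to be left alone. Origin: centre of its underside.

How it is judged:
On the way, in this order (a step that is already met when the one before it is completed fails the run):
1. the cover stands upright and has been let go (value of joint lid between 1.42 and 1.72 rad and contact force between the fingers and box below 0.2 N), for 0.2 s.
2. the tray is lifted clear of the box in the gripper with the ball in its pocket (height (world z) of tray_base above 0.09 m and contact force between the fingers and tray above 1 N and distance between ball_center and pocket below 0.01 m), for 0.2 s.
At the end, for the whole second after the job is handed in: The gripper still holds the tray, at rest and level within 0.10 rad, its centre within 30 mm of the book's centre seen from above and its underside 60 to 140 mm above the book's top; the ball is in its pocket (within 10 mm of the pocket point); the cover stands at 1.42 to 1.72 rad (value of joint lid between 1.42 and 1.72 rad and distance between ball_center and pocket below 0.01 m and horizontal distance between tray_base and book_top below 0.03 m and height (world z) of tray_base between 0.12 and 0.2 m and angle between tray_base's own z axis and vertical below 0.1 rad and linear speed of tray below 0.03 m/s and contact force between the fingers and tray above 1 N); the arm keeps its last pose, push and grip.
It fails at once if the tray is tipped by more than 0.35 rad (angle between tray_base's own z axis and vertical above 0.35 rad).
It fails at once if the ball leaves its pocket (distance between ball_center and pocket above 0.018 m).
It fails at once if another thing on the bench is moved by more than 30 mm (distance of any of spool, pastejar, tin, folder, awl, beadcup from where it was at the start of the episode above 0.03 m).
It also fails if it takes over 61 s, if anything falls off the work surface, if the arm or the gripper's body presses on something with over 40 N, if the wrist force passes 120 N, or if a joint passes its speed limit or range.

## Working session

There is one attempt and no reset: what is moved stays moved. The work goes in short steps, Python scripts to look and compute and a tool call to move; the robot and the scene stay as the last step left them, time stands still between calls to the robot, and variables do not carry over. Pictures are saved under pics/ and viewed, about 8 in all and at most 12, crops included, and the job is handed in when it is done.

Besides the shell and the picture viewer there is one more tool, called after "Call:" in YAML: its name, and indented under it one key for each argument. carry_out: Moves the arm, as the interface text tells. Its arguments: {"type":"object","properties":{"plan":{"type":"array","items":{"type":"array"}},"grip":{"type":"number"}},"required":["plan"]}

```bash
mkdir -p pics; cat > h.py <<'E'
import numpy as np, cv2
from workcell import r, optics
def grab(n,save=None):
    s=r.get_state(); f=optics.grab_frame(n)
    if n=="wrist":
        w,x,y,z=s["ee_rot"]
        from scipy.spatial.transform import Rotation as Ro
        T=np.eye(4); T[:3,:3]=Ro.from_quat([x,y,z,w]).as_matrix(); T[:3,3]=s["tcp_pos"]
        C=T@np.array(f["mount"]); f["R"]=C[:3,:3].T; f["t"]=-C[:3,:3].T@C[:3,3]
    f["R"]=np.array(f["R"]); f["t"]=np.array(f["t"]); f["K"]=np.array(f["K"])
    if save: cv2.imwrite("pics/"+save,f["pixels"])
    return f
def ray(f,p):
    d=np.array([f["k1"],0,0,0,0.])
    u=cv2.undistortPoints(np.array([[p]],float),f["K"],d)[0,0]
    v=f["R"].T@np.array([u[0],u[1],1]); return -f["R"].T@f["t"], v/np.linalg.norm(v)
def onz(f,p,z):
    c,v=ray(f,p); return c+v*(z-c[2])/v[2]
def tri(f,p,g,q):
    a,u=ray(f,p); b,v=ray(g,q)
    s=np.linalg.lstsq(np.stack([u,-v],1),b-a,rcond=None)[0]
    return (a+u*s[0]+b+v*s[1])/2, np.linalg.norm(a+u*s[0]-b-v*s[1])
def proj(f,X):
    q=cv2.projectPoints(np.array(X,float).reshape(-1,1,3),cv2.Rodrigues(f["R"])[0],f["t"],f["K"],np.array([f["k1"],0,0,0,0.]))[0]
    return q[:,0]
E
python3 - <<'E'
from h import *
a=grab("scene","s0.png"); b=grab("top","t0.png")
for f in (a,b): print(-f["R"].T@f["t"],f["R"][2],f["K"][0,0],f["k1"])
s=r.get_state(); print(s["clock"],s["tcp_pos"],s["ee_rot"],s["opening"])
cv2.imwrite("pics/t0b.png",cv2.resize(b["pixels"],(800,600))); cv2.imwrite("pics/s0b.png",cv2.resize(a["pixels"],(800,600)))
E
```

```text
[ 1.19662319 -0.33232425  1.11984888] [-0.51532374  0.18820967 -0.8360733 ] 490.3934048912084 -0.15071255336549655
[ 0.39139496 -0.10230171  0.94563315] [ 0.16648044  0.00539942 -0.98602997] 349.7100872541328 -0.08634588827370923
0.1 [ 0.12671636 -0.50925011  0.23079429] [ 0.08602372 -0.08595294  0.70226622 -0.70145147] 0.08505251500901016
```

View pics/t0b.png

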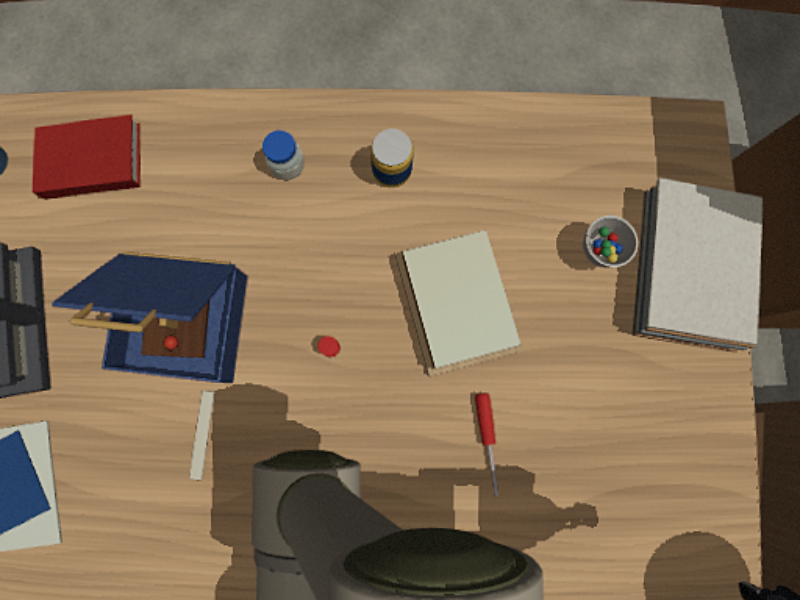

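View pics/s0b.png

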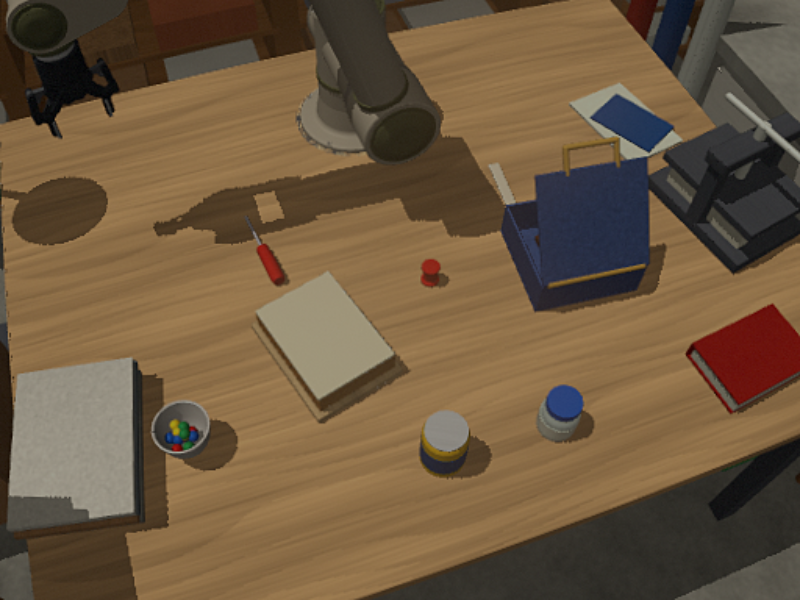

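The top view shows the box at left (blue, 800-px scale, about x 103-247, y 254-381). Its cover leans over with the brass pull at (72-145, 325). The ball is at (170,343), the book at (460,300), and the spool at (328,346) between them. The scene view shows the pull at (563-618, 145) and the hinge strip at (550-645, 275).

```bash
python3 - <<'E'
from h import *
a=grab("scene"); b=grab("top")
A=cv2.resize(a["pixels"][80:205,310:430],None,fx=4,fy=4,interpolation=cv2.INTER_CUBIC)
B=cv2.resize(b["pixels"][155:250,30:165],None,fx=4,fy=4,interpolation=cv2.INTER_CUBIC)
W=np.zeros((500,1020,3),np.uint8); W[:500,:480]=A; W[:380,480:]=B
cv2.imwrite("pics/c1.png",cv2.resize(W,(800,392),interpolation=cv2.INTER_AREA))
# book
def rect(f,m):
    c=max(cv2.findContours(m,cv2.RETR_EXTERNAL,cv2.CHAIN_APPROX_NONE)[0],key=cv2.contourArea); return c
h=cv2.cvtColor(b["pixels"],cv2.COLOR_BGR2HSV); m=cv2.inRange(h,(20,15,150),(50,70,255)); m[:,:240]=0; m[:,350:]=0
c=rect(b,m); P=np.array([onz(b,p[0],0.06)[:2] for p in c]); R=cv2.minAreaRect((P*1000).astype(np.float32)); print("book top view",R,cv2.boundingRect(c))
# spool top
m=cv2.inRange(h,(0,150,90),(8,255,255))|cv2.inRange(h,(172,150,90),(180,255,255)); n,l,st,ce=cv2.connectedComponentsWithStats(m)
for i in range(1,n):
    if st[i,4]>15: print("red",ce[i],st[i],onz(b,ce[i],.042)[:2],onz(b,ce[i],.023))
E
```

```text
book top view ((537.572509765625, -216.5126953125), (200.53433227539062, 144.967041015625), 16.176864624023438) (258, 148, 75, 88)
red [52.30630975 98.03021033] [  21   73   63   50 2615] [0.79513904 0.4661691 ] [0.80362825 0.4781219  0.023     ]
red [88.17021277 99.42553191] [88 79  2 39 47] [0.78972551 0.35827356] [0.79810091 0.36795772 0.023     ]
red [392.4  151.24] [390 149   6   6  25] [ 0.65156782 -0.48533413] [ 0.65703828 -0.49338785  0.023     ]
red [108.92063492 218.68253968] [105 215   9   9  63] [0.45664598 0.26759377] [0.45801796 0.27537128 0.023     ]
red [209.97959184 221.28571429] [203 215  15  13 147] [0.45536734 0.0008893 ] [0.45671244 0.00305902 0.023     ]
red [310.6754717  267.63018868] [305 252  12  33 265] [ 0.34166619 -0.25855561] [ 0.34062058 -0.26184104  0.023     ]
```

View pics/c1.png

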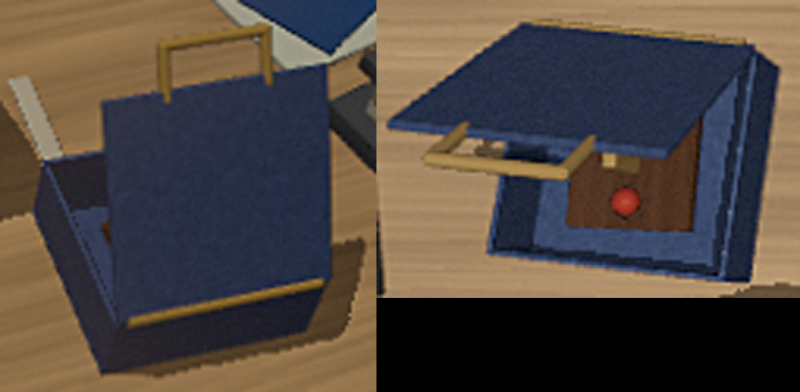

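The crop shows the pull bar from (161,46) to (268,30) in the scene half and from (427,160) to (568,172) in the top half. The hinge strip, box corners, the tab at about (620,160) and the ball at (625,201) are also clear.

```bash
python3 - <<'E'
from h import *
a=grab("scene"); b=grab("top"); s=3.137
S=lambda x,y:(310+x/s-.4,80+y/s-.4)
T=lambda x,y:(30+(x-376.5)/s-.4,155+y/s-.4)
for n,p,q in [("pullL",(268,30),(427,160)),("pullR",(161,46),(568,172)),("pullmid",(214.5,38),(497.5,166)),("hingeL",(322,284),(526,22)),("hingeR",(130,323),(748,43)),("lidcornerL",(325,67),(389,127)),("lidcornerR",(104,102),(667,155))]:
    print(n,tri(a,S(*p),b,T(*q)))
for n,q,z in [("rimFR",(722,275),.075),("rimFL",(489,252),.075),("rimBR",(752,52),.075),("botFR",(750,282),0),("botBR",(778,68),0),("trayFR",(691,231),.015),("trayFL",(568,226),.015),("ball",(625,201),.023),("tab",(620,160),.06)]: print(n,onz(b,T(*q),z).round(4))
print("scene botFR",onz(a,S(105,373),0),onz(a,S(305,332),0))
E
```

```text
pullL (array([0.46418607, 0.31369937, 0.26016205]), np.float64(0.0006808781292727034))
pullR (array([0.45835047, 0.21666356, 0.26400732]), np.float64(0.0015492848969793308))
pullmid (array([0.46126316, 0.26457092, 0.2620322 ]), np.float64(0.0004629106601294926))
hingeL (array([0.60012228, 0.34756799, 0.07710415]), np.float64(0.006650112727214858))
hingeR (array([0.58547967, 0.16251707, 0.07858974]), np.float64(0.0036495851727591662))
lidcornerL (array([0.48966478, 0.36339778, 0.22806504]), np.float64(0.0011904849619498563))
lidcornerR (array([0.47415693, 0.16438503, 0.23255368]), np.float64(0.0014667074575418835))
rimFR [0.3973 0.1709 0.075 ]
rimFL [0.4103 0.3652 0.075 ]
rimBR [0.5783 0.1579 0.075 ]
botFR [0.3925 0.1696 0.    ]
botBR [0.5802 0.156  0.    ]
trayFR [0.4343 0.219  0.015 ]
trayFL [0.4359 0.328  0.015 ]
ball [0.458  0.2757 0.023 ]
tab [0.4891 0.2674 0.06  ]
scene botFR [0.58126119 0.15749448 0.        ] [0.5995974  0.35106532 0.        ]
```

Call:
carry_out:
  plan:
    - [[2.6, 3, 1], [0, 0, 7]]
    - [[5.2, 6, 2], [0, 0, 14]]
    - [[7.8, 9, 3], [0, 0, 21]]
    - [[10.4, 12, 4], [0, 0, 28]]
    - [[13, 15, 5], [0, 0, 35]]
  grip: 1

```text
clock: 0.72
tcp_pos: [0.2575, -0.3578, 0.2818]
ee_rot: [-0.295, 0.295, -0.643, 0.643]
ft_force: [0.5, -0.2, 0.5]
opening: 0.0858
```

Call:
carry_out:
  plan:
    - [[2, 3.6, 0.8], [0, 0, 7]]
    - [[4, 7.2, 1.6], [0, 0, 14]]
    - [[6, 10.8, 2.4], [0, 0, 21]]
    - [[8, 14.4, 3.2], [0, 0, 28]]
    - [[10, 18, 4], [0, 0, 35]]

```text
clock: 1.13
tcp_pos: [0.3564, -0.1788, 0.3216]
ee_rot: [-0.475, 0.474, -0.524, 0.524]
ft_force: [0.4, -0.7, 0.4]
opening: 0.0853
```

Call:
carry_out:
  plan:
    - [[1.4, 3.8, 0.6], [0, 0, 2]]
    - [[2.8, 7.6, 1.2], [0, 0, 2]]
    - [[4.2, 11.4, 1.8], [0, 0, 2]]
    - [[5.6, 15.2, 2.4], [0, 0, 2]]
    - [[7, 19, 3], [0, 0, 2]]

```text
clock: 1.55
tcp_pos: [0.4261, 0.0114, 0.3515]
ee_rot: [-0.482, 0.482, -0.517, 0.517]
ft_force: [-0.3, -1.1, 0.2]
opening: 0.0858
```

Call:
carry_out:
  plan:
    - [[0.8, 3.8, 0], [0, 0, 0]]
    - [[1.6, 7.6, 0], [0, 0, 0]]
    - [[2.4, 11.4, 0], [0, 0, 0]]
    - [[3.2, 15.2, 0], [0, 0, 0]]
    - [[3.2, 17, 0], [0, 0, 0]]

```text
clock: 1.97
tcp_pos: [0.4582, 0.1828, 0.3505]
ee_rot: [0.483, -0.483, 0.517, -0.516]
ft_force: [-0.4, 0.8, -0.4]
opening: 0.0852
```

Call:
carry_out:
  plan:
    - [[0.1, 3, 0], [0, 0, 0]]
    - [[0.2, 6, 0], [0, 0, 0]]
    - [[0.3, 8.2, 0], [0, 0, 0]]
    - [[0.3, 8.2, 0], [0, 0, 0]]

```text
clock: 2.3
tcp_pos: [0.4606, 0.2644, 0.3504]
ee_rot: [0.483, -0.483, 0.517, -0.516]
ft_force: [-0.2, 0.1, -0.1]
opening: 0.0855
```

```bash
python3 - <<'E'
from h import *
w=grab("wrist","w1.png"); s=r.get_state(); print(s["tcp_pos"],s["joints"]); print(np.array(w["mount"]).round(3))
print(proj(w,[[.4612,.2646,.262],[.4642,.3137,.262],[.4583,.2166,.262]]))
E
```

```text
[0.46073513 0.26274906 0.35047573] [2.97172398e-01 2.73856140e-01 1.24439440e+00 8.20039195e-05
 1.62420582e+00 3.64823341e-01]
[[-0.     0.946  0.324 -0.083]
 [ 0.    -0.324  0.946 -0.143]
 [ 1.     0.    -0.    -0.   ]
 [ 0.     0.     0.     1.   ]]
[[258.77626277 200.87811671]
 [258.52982239 146.80930526]
 [259.02270472 247.37299473]]
```

View pics/w1.png

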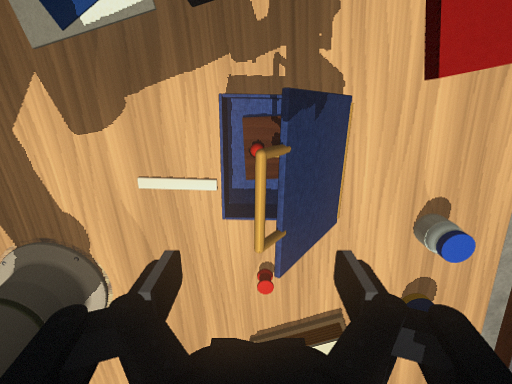

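The wrist view shows the bar from (260,152) to (259,248), which matches the prediction. Next I descend and grip it.

Call:
carry_out:
  plan:
    - [[0, 0, -3], [0, 0, 0]]
    - [[0, 0, -6], [0, 0, 0]]
    - [[0, 0, -8.5], [0, 0, 0]]
    - [[0, 0, -10.5], [0, 0, 0]]
    - [[0, 0, -10.5], [0, 0, 0]]

```text
clock: 2.77
tcp_pos: [0.4597, 0.26, 0.2424]
ee_rot: [0.48, -0.484, 0.519, -0.516]
ft_force: [-0.3, -0.6, -0.1]
opening: 0.0854
```

Call:
carry_out:
  plan:
    - [[0, 0, 0], [0, 0, 0]]
    - [[0, 0, 0], [0, 0, 0]]
    - [[0, 0, 0], [0, 0, 0]]
    - [[0, 0, 0], [0, 0, 0]]
    - [[0, 0, 0], [0, 0, 0]]
  grip: 0

```text
clock: 3.18
tcp_pos: [0.4613, 0.2613, 0.2468]
ee_rot: [-0.483, 0.482, -0.517, 0.518]
ft_force: [-0.3, -0.1, -0.4]
opening: 0.0256
```

Call:
carry_out:
  plan:
    - [[0, 0, 0], [0, 0, 0]]
    - [[0, 0, 0], [0, 0, 0]]
    - [[0, 0, 0], [0, 0, 0]]
    - [[0, 0, 0], [0, 0, 0]]
    - [[0, 0, 0], [0, 0, 0]]

```text
clock: 3.6
tcp_pos: [0.4611, 0.2613, 0.2464]
ee_rot: [-0.482, 0.482, -0.517, 0.517]
ft_force: [-1.9, 0.3, 5.5]
opening: 0.0076
```

Call:
carry_out:
  plan:
    - [[0, 0, 0], [0, 0, 0]]
    - [[0, 0, 0], [0, 0, 0]]

```text
clock: 3.77
tcp_pos: [0.461, 0.2613, 0.2464]
ee_rot: [-0.482, 0.482, -0.517, 0.517]
ft_force: [-1.9, -0.4, 5.9]
opening: 0.0078
```

```bash
python3 - <<'E'
from h import *
b=grab("scene"); w=grab("wrist"); s=r.get_state(); print(s["tcp_pos"],s["opening"],s["ft_force"])
T=np.array(s["tcp_pos"])
p=proj(b,[T])[0].astype(int); print(p)
A=cv2.resize(b["pixels"][40:190,300:440],(560,600),interpolation=cv2.INTER_CUBIC)
B=cv2.resize(w["pixels"][180:384,100:420],(240,153)); A[447:,:240]=B
cv2.imwrite("pics/g1.png",A)
E
```

```text
[0.46102615 0.26134367 0.24637565] 0.00797068346446269 [-2.33575042 -0.54185245  5.04734443]
[375  96]
```

View pics/g1.png

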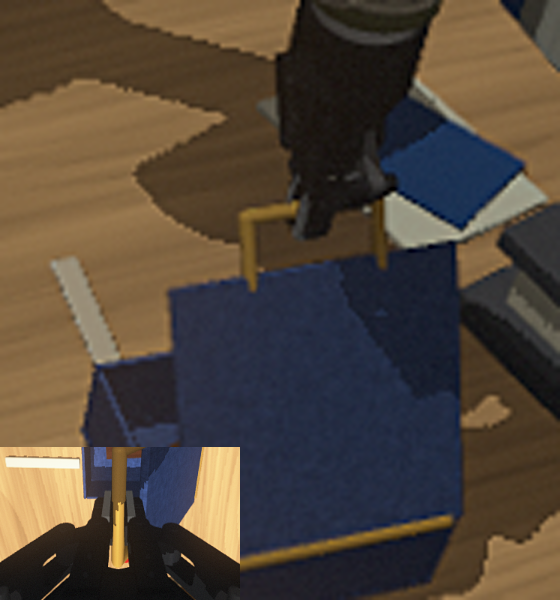

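The jaws are on the bar, at about (315,210) in the crop. Next I swing the cover up along the arc.

Call:
carry_out:
  plan:
    - [[0.7, -0.05, 0.4], [0, 0, 0]]
    - [[1.5, -0.1, 0.95], [0, 0, 0]]
    - [[2.35, -0.2, 1.4], [0, 0, 0]]
    - [[3.25, -0.25, 1.85], [0, 0, 0]]
    - [[4.15, -0.3, 2.25], [0, 0, 0]]

```text
clock: 4.28
tcp_pos: [0.5019, 0.258, 0.2697]
ee_rot: [0.481, -0.483, 0.518, -0.517]
ft_force: [-8.5, -4.5, 9.8]
opening: 0.0075
```

Call:
carry_out:
  plan:
    - [[0.9, -0.1, 0.35], [0, 0, 0]]
    - [[1.85, -0.15, 0.7], [0, 0, 0]]
    - [[2.8, -0.2, 0.95], [0, 0, 0]]
    - [[3.75, -0.3, 1.2], [0, 0, 0]]
    - [[4.7, -0.35, 1.4], [0, 0, 0]]

```text
clock: 4.7
tcp_pos: [0.5496, 0.2541, 0.283]
ee_rot: [-0.481, 0.483, -0.517, 0.517]
ft_force: [-4.2, -4.5, 5.1]
opening: 0.0075
```

Call:
carry_out:
  plan:
    - [[1.0, -0.1, 0.15], [0, 0, 0]]
    - [[2, -0.15, 0.25], [0, 0, 0]]
    - [[2.95, -0.2, 0.3], [0, 0, 0]]
    - [[3.9, -0.3, 0.35], [0, 0, 0]]
    - [[3.9, -0.3, 0.35], [0, 0, 0]]

```text
clock: 5.12
tcp_pos: [0.59, 0.2507, 0.2866]
ee_rot: [-0.482, 0.482, -0.517, 0.518]
ft_force: [1.1, -4.3, 7.3]
opening: 0.008
```

```bash
python3 - <<'E'
from h import *
s=r.get_state(); print(s["tcp_pos"],s["opening"],s["ft_force"]); a=grab("scene"); b=grab("top")
W=np.zeros((600,800,3),np.uint8); W[:,:400]=cv2.resize(a["pixels"][40:205,320:430],(400,600),interpolation=cv2.INTER_CUBIC); W[:400,400:]=cv2.resize(b["pixels"][130:250,45:165],(400,400),interpolation=cv2.INTER_CUBIC)
cv2.imwrite("pics/g2.png",W)
E
```

```text
[0.59004724 0.25072039 0.28661078] 0.008020181167629557 [ 1.14704903 -4.30431891  7.31024266]
```

View pics/g2.png

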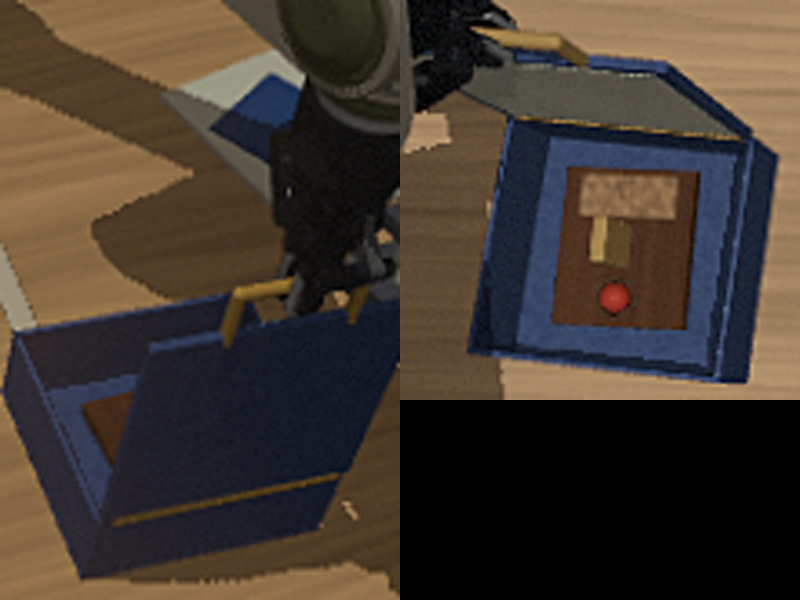

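The cover now looks upright. The top half shows the tray at (552-697, 167-329), the tab's top face at about (599,239) and the ball at (614,298).

```bash
python3 - <<'E'
from h import *
b=grab("top"); a=grab("scene"); T=lambda x,y:(45+(x-400)/3.333-.35,130+y/3.333-.35)
S=lambda x,y:(320+x/3.636-.36,40+y/3.636-.36)
for n,q,z in [("lidR",(668,63),.269),("hinR",(750,136),.083),("hinL",(510,117),.083),("barR",(560,41),.305),("rimFR",(722,378),.075),("rimFL",(470,352),.075)]: print(n,onz(b,T(*q),z).round(4))
print("lidRscene",onz(a,S(150,345),.269).round(4), onz(a,S(233,290),.305).round(4))
C=np.array([onz(b,T(*q),.015)[:2] for q in [(567,167),(697,172),(687,329),(552,322)]]); print(C.round(4),C.mean(0),np.linalg.norm(np.roll(C,-1,0)-C,axis=1))
e=(C[0]+C[1]-C[2]-C[3]); print("yaw x",np.degrees(np.arctan2(e[1],e[0]))); e=(C[0]+C[3]-C[1]-C[2]); print("yaw y",np.degrees(np.arctan2(e[1],e[0]))-90)
print("tab",onz(b,T(599,239),.067), "tabcorn",onz(b,T(607,218),.067),onz(b,T(607,264),.067),"ball",onz(b,T(614,298),.023))
E
```

```text
lidR [0.5829 0.1531 0.269 ]
hinR [0.5785 0.1547 0.083 ]
hinL [0.5912 0.3462 0.083 ]
barR [0.5855 0.2053 0.305 ]
rimFR [0.3955 0.167  0.075 ]
rimFL [0.4095 0.3646 0.075 ]
lidRscene [0.5811 0.1549 0.269 ] [0.5823 0.2054 0.305 ]
[[0.565  0.3278]
 [0.5624 0.2172]
 [0.434  0.2165]
 [0.4369 0.3292]] [0.4995755  0.27268144] [0.11063015 0.12839413 0.11270227 0.12809823]
yaw x -0.1609176810580341
yaw y -1.3988450036202522
tab [0.49911073 0.27301855 0.067     ] tabcorn [0.51559581 0.26800769 0.067     ] [0.47987532 0.26506264 0.067     ] ball [0.45700631 0.27547004 0.023     ]
```

Call:
carry_out:
  plan:
    - [[0, 0, 0], [0, 0, 0]]
    - [[0, 0, 0], [0, 0, 0]]
    - [[0, 0, 0], [0, 0, 0]]
    - [[0, 0, 0], [0, 0, 0]]
    - [[0, 0, 0], [0, 0, 0]]
  grip: 0.6

```text
clock: 5.73
tcp_pos: [0.5884, 0.2519, 0.2857]
ee_rot: [0.482, -0.482, 0.517, -0.517]
ft_force: [-0.6, -0.3, 0.5]
opening: 0.0515
```

Call:
carry_out:
  plan:
    - [[0, 0, 1], [0, 0, 0]]
    - [[0, 0, 3], [0, 0, 0]]
    - [[0, 0, 5], [0, 0, 0]]
    - [[0, 0, 7.5], [0, 0, 0]]
    - [[0, 0, 7.5], [0, 0, 0]]

```text
clock: 6.15
tcp_pos: [0.589, 0.252, 0.3669]
ee_rot: [-0.485, 0.479, -0.516, 0.519]
ft_force: [0.7, -0.3, 1.4]
opening: 0.0512
```

Call:
carry_out:
  plan:
    - [[-2, 0.5, 0], [0, 0, 7]]
    - [[-4.5, 1.2, 0], [0, 0, 14]]
    - [[-7.5, 2, 0], [0, 0, 21]]
    - [[-9.2, 2.2, 0], [0, 0, 28]]
    - [[-9.2, 2.2, 0], [0, 0, 35]]

```text
clock: 6.57
tcp_pos: [0.4938, 0.2748, 0.3627]
ee_rot: [0.617, -0.616, 0.345, -0.346]
ft_force: [0.7, -0.2, 0.4]
opening: 0.0513
```

Call:
carry_out:
  plan:
    - [[0, 0, 0], [0, 0, 7]]
    - [[0, 0, 0], [0, 0, 14]]
    - [[0, 0, 0], [0, 0, 21]]
    - [[0, 0, 0], [0, 0, 28]]
    - [[0, 0, 0], [0, 0, 35]]

```text
clock: 6.98
tcp_pos: [0.4964, 0.2738, 0.3614]
ee_rot: [0.692, -0.692, 0.145, -0.145]
ft_force: [-0.0, -0.7, -0.5]
opening: 0.0513
```

Call:
carry_out:
  plan:
    - [[0, 0, 0], [0, 0, 7]]
    - [[0, 0, 0], [0, 0, 14]]
    - [[0, 0, 0], [0, 0, 21]]
    - [[0, 0, 0], [0, 0, 23.3]]
    - [[0, 0, 0], [0, 0, 23.3]]

```text
clock: 7.4
tcp_pos: [0.4965, 0.2738, 0.3613]
ee_rot: [0.707, -0.707, 0.004, -0.004]
ft_force: [-0.0, 0.5, -0.7]
opening: 0.0515
```

```bash
python3 - <<'E'
from h import *
s=r.get_state(); print(s["clock"],s["tcp_pos"],s["ee_rot"],s["opening"],s["ft_force"],s["joints"]); b=grab("scene"); t=grab("top"); w=grab("wrist")
W=np.zeros((600,800,3),np.uint8); W[:,:400]=cv2.resize(b["pixels"][40:205,320:430],(400,600),interpolation=cv2.INTER_CUBIC); W[:300,400:]=cv2.resize(w["pixels"],(400,300)); W[300:,400:]=cv2.resize(t["pixels"][140:230,45:165],(400,300))
cv2.imwrite("pics/g3.png",W)
E
```

```text
7.4 [0.49647098 0.27383078 0.36131161] [ 0.70713449 -0.70705671  0.00388751 -0.00406368] 0.05145288104691966 [-0.01404704  0.53761053 -0.70762084] [ 2.97433681e-01  3.62098259e-01  1.09870001e+00  3.08172576e-05
  1.68052377e+00 -1.26211453e+00]
```

View pics/g3.png

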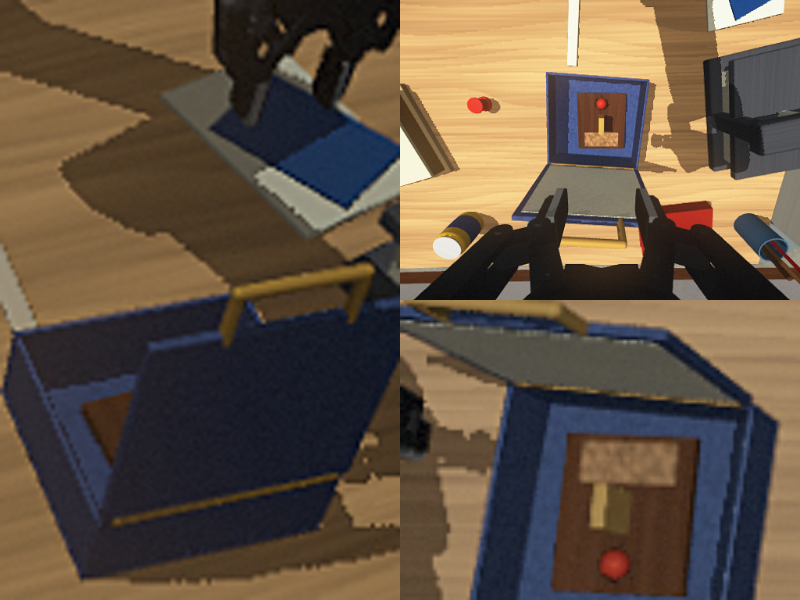

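Cover upright and released. The wrist half shows the tray with the tab at about (605,125) and the ball at (601,104). I refine the tab position from the wrist image.

```bash
python3 - <<'E'
from h import *
w=grab("wrist"); h=cv2.cvtColor(w["pixels"],cv2.COLOR_BGR2HSV)
x0,x1,y0,y1=225,292,115,192
sub=h[y0:y1,x0:x1]
m=cv2.inRange(sub,(18,90,120),(32,255,255)); n,l,st,ce=cv2.connectedComponentsWithStats(m)
for i in range(1,n):
    if st[i,4]>8: print("brass",st[i]+[x0,y0,0,0,0],ce[i]+[x0,y0], onz(w,ce[i]+[x0,y0],.067).round(4), h[int(ce[i][1])+y0,int(ce[i][0])+x0])
m=cv2.inRange(sub,(0,170,120),(7,255,255))|cv2.inRange(sub,(174,170,120),(180,255,255)); M=cv2.moments(m,True); p=(M["m10"]/M["m00"]+x0,M["m01"]/M["m00"]+y0); print("ball",p,M["m00"],onz(w,p,.023))
# tray wood outline
m=cv2.inRange(sub,(0,80,20),(16,255,150)); c=max(cv2.findContours(cv2.morphologyEx(m,cv2.MORPH_CLOSE,np.ones((3,3))),cv2.RETR_EXTERNAL,cv2.CHAIN_APPROX_NONE)[0],key=cv2.contourArea)
P=np.array([onz(w,p[0]+[x0,y0],.015)[:2]*1000 for p in c],np.float32); print("tray",cv2.minAreaRect(P))
E
```

```text
brass [254 151   7  22 138] [257.34782609 161.69565217] [0.5011 0.2732 0.067 ] [ 21 155 240]
ball (257.12056737588654, 132.46808510638297) 141.0 [0.45834468 0.27342364 0.023     ]
tray ((500.29083251953125, 273.5475769042969), (109.60234832763672, 128.7893829345703), 88.80797576904297)
```

Call:
carry_out:
  plan:
    - [[0.1, 0, -2], [0, 0, 0]]
    - [[0.2, 0, -5], [0, 0, 0]]
    - [[0.2, 0, -8], [0, 0, 0]]
    - [[0.2, 0, -11], [0, 0, 0]]
    - [[0.2, 0, -13], [0, 0, 0]]

```text
clock: 8.02
tcp_pos: [0.4977, 0.2735, 0.2283]
ee_rot: [-0.707, 0.707, -0.006, 0.004]
ft_force: [0.4, -0.3, -0.4]
opening: 0.051
```

Call:
carry_out:
  plan:
    - [[0, 0, -2], [0, 0, 0]]
    - [[0, 0, -4], [0, 0, 0]]
    - [[0, 0, -6], [0, 0, 0]]
    - [[0, 0, -8], [0, 0, 0]]
    - [[0, 0, -10], [0, 0, 0]]

```text
clock: 8.43
tcp_pos: [0.4985, 0.2738, 0.1302]
ee_rot: [0.707, -0.707, 0.005, -0.005]
ft_force: [0.3, 0.2, -0.6]
opening: 0.0513
```

```bash
python3 - <<'E'
from h import *
s=r.get_state(); print(s["clock"],s["tcp_pos"],s["ft_force"],s["ft_torque"]); b=grab("scene"); t=grab("top"); w=grab("wrist")
W=np.zeros((600,800,3),np.uint8); W[:,:400]=cv2.resize(b["pixels"][40:205,320:430],(400,600),interpolation=cv2.INTER_CUBIC); W[:300,400:]=cv2.resize(w["pixels"],(400,300)); W[300:,400:]=cv2.resize(t["pixels"][140:230,45:165],(400,300))
cv2.imwrite("pics/g4.png",W)
E
```

```text
8.4333 [0.49851162 0.27380466 0.13020156] [ 0.3077836   0.24522134 -0.56467056] [-0.00256822 -0.01391848 -0.0305955 ]
```

View pics/g4.png

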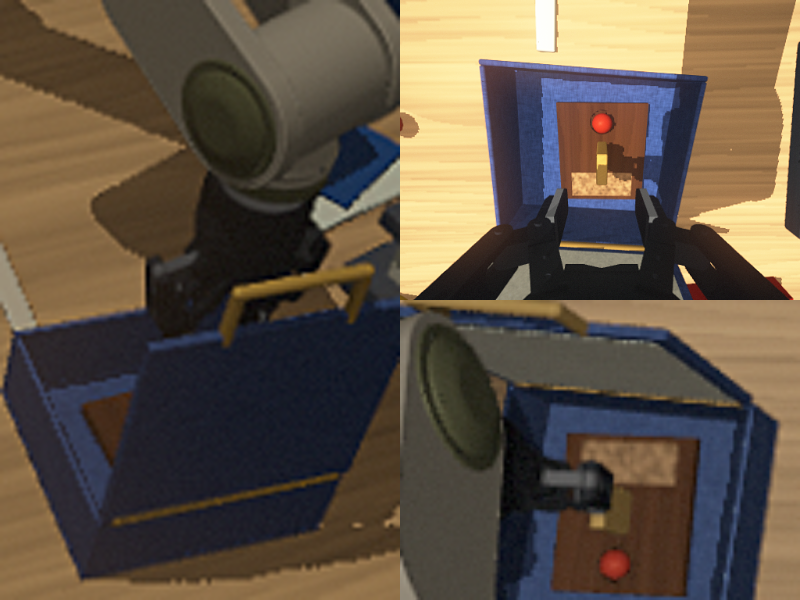

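The wrist half shows the tab centred between the pads. The wrist housing (cap at about (232,130) in the scene half) will come near the cover, so I check that clearance before going lower.

```bash
python3 - <<'E'
from h import *
b=grab("top"); a=grab("scene"); T=lambda x,y:(45+(x-400)/3.333-.35,140+(y-300)/3.333-.35)
S=lambda x,y:(320+x/3.636-.36,40+y/3.636-.36)
print(tri(a,S(232,132),b,T(460,393)))
c,_=tri(a,S(232,132),b,T(460,393))
# cap plane: normal = j5 axis = (sin j1,-cos j1,0)
j=r.get_state()["joints"][0]; n=np.array([np.sin(j),-np.cos(j),0])
for q in [(182,90),(215,62),(280,165),(182,132),(280,132)]:
    o,v=ray(a,S(*q)); X=o+v*(n@(c-o))/(n@v); print(q,X.round(3),np.linalg.norm(X-c).round(3))
for q in [(430,322),(490,468),(500,430),(415,350)]:
    o,v=ray(b,T(*q)); X=o+v*(n@(c-o))/(n@v); print(q,X.round(3),np.linalg.norm(X-c).round(3))
E
```

```text
(array([0.51812198, 0.22060433, 0.37661453]), np.float64(0.0009532427009724001))
(182, 90) [0.476 0.208 0.378] 0.044
(215, 62) [0.494 0.213 0.414] 0.046
(280, 165) [0.557 0.232 0.381] 0.041
(182, 132) [0.484 0.21  0.349] 0.045
(280, 132) [0.55  0.23  0.403] 0.042
(430, 322) [0.551 0.231 0.394] 0.038
(490, 468) [0.482 0.21  0.358] 0.042
(500, 430) [0.506 0.217 0.337] 0.041
(415, 350) [0.531 0.224 0.414] 0.04
```

The housing should clear the cover by about 1 cm. I bias the grip 3 mm towards -x and descend.

Call:
carry_out:
  plan:
    - [[-0.3, 0, -1.5], [0, 0, 0]]
    - [[-0.3, 0, -3], [0, 0, 0]]
    - [[-0.3, 0, -4.5], [0, 0, 0]]
    - [[-0.3, 0, -6], [0, 0, 0]]

```text
clock: 9.02
tcp_pos: [0.4964, 0.2741, 0.0721]
ee_rot: [0.707, -0.707, 0.004, -0.006]
ft_force: [-0.1, -0.3, 0.5]
opening: 0.0512
```

Call:
carry_out:
  plan:
    - [[0, 0, -1], [0, 0, 0]]
    - [[0, 0, -2], [0, 0, 0]]
    - [[0, 0, -3], [0, 0, 0]]
    - [[0, 0, -3.4], [0, 0, 0]]
    - [[0, 0, -3.4], [0, 0, 0]]

```text
clock: 9.43
tcp_pos: [0.4954, 0.2737, 0.0364]
ee_rot: [-0.707, 0.707, -0.005, 0.004]
ft_force: [0.4, 0.2, 0.1]
opening: 0.051
```

Call:
carry_out:
  plan:
    - [[0, 0, 0], [0, 0, 0]]
    - [[0, 0, 0], [0, 0, 0]]
    - [[0, 0, 0], [0, 0, 0]]
    - [[0, 0, 0], [0, 0, 0]]
  grip: 0.3

```text
clock: 9.77
tcp_pos: [0.4958, 0.2739, 0.0375]
ee_rot: [0.707, -0.707, 0.004, -0.005]
ft_force: [0.6, -0.1, -0.6]
opening: 0.026
```

Call:
carry_out:
  plan:
    - [[0, 0, 0], [0, 0, 0]]
    - [[0, 0, 0], [0, 0, 0]]
    - [[0, 0, 0], [0, 0, 0]]
  grip: 0.17

```text
clock: 10.02
tcp_pos: [0.4955, 0.2738, 0.0371]
ee_rot: [0.707, -0.707, 0.004, -0.005]
ft_force: [0.2, -0.6, 0.1]
opening: 0.0143
```

Call:
carry_out:
  plan:
    - [[0, 0, 0], [0, 0, 0]]
    - [[0, 0, 0], [0, 0, 0]]
    - [[0, 0, 0], [0, 0, 0]]
    - [[0, 0, 0], [0, 0, 0]]
    - [[0, 0, 0], [0, 0, 0]]
  grip: 0

```text
clock: 10.43
tcp_pos: [0.4956, 0.2738, 0.0372]
ee_rot: [0.707, -0.707, 0.004, -0.005]
ft_force: [-0.6, -0.2, 3.8]
opening: 0.0114
```

Call:
carry_out:
  plan:
    - [[0, 0, 0.1], [0, 0, 0]]
    - [[0, 0, 0.4], [0, 0, 0]]
    - [[0, 0, 0.8], [0, 0, 0]]
    - [[0, 0, 1.2], [0, 0, 0]]
    - [[0, 0, 1.4], [0, 0, 0]]

```text
clock: 10.85
tcp_pos: [0.4957, 0.2738, 0.0516]
ee_rot: [0.707, -0.707, 0.004, -0.005]
ft_force: [0.1, 0.6, -3.4]
opening: 0.0112
```

```bash
python3 - <<'E'
from h import *
s=r.get_state(); print(s["clock"],s["tcp_pos"],s["ft_force"],s["ft_torque"],s["opening"]); b=grab("scene"); w=grab("wrist")
W=np.zeros((480,800,3),np.uint8); W[:,:320]=cv2.resize(b["pixels"][40:205,320:430],(320,480),interpolation=cv2.INTER_CUBIC); W[:360,320:]=cv2.resize(w["pixels"][90:330,96:416],(480,360),interpolation=cv2.INTER_CUBIC)
cv2.imwrite("pics/g5.png",W)
E
```

```text
10.85 [0.49570248 0.27383586 0.05160356] [ 0.1019855   0.64440731 -3.42557644] [0.06078058 0.01307988 0.02119868] 0.011236002728163575
```

View pics/g5.png

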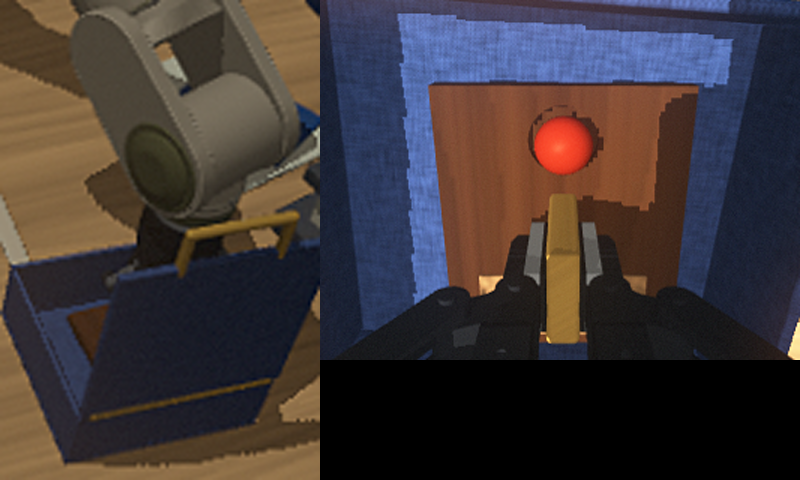

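The wrist view shows the tab gripped between the pads and the ball at (563,145), seated in its pocket. Next I lift smoothly.

Call:
carry_out:
  plan:
    - [[0, 0, 0.3], [0, 0, 0]]
    - [[0, 0, 0.9], [0, 0, 0]]
    - [[0, 0, 1.8], [0, 0, 0]]
    - [[0, 0, 2.8], [0, 0, 0]]
    - [[0, 0, 3.8], [0, 0, 0]]

```text
clock: 11.37
tcp_pos: [0.4957, 0.2739, 0.0904]
ee_rot: [0.707, -0.707, 0.004, -0.005]
ft_force: [0.4, 0.3, -3.6]
opening: 0.0113
```

Call:
carry_out:
  plan:
    - [[0, 0, 1.0], [0, 0, 0]]
    - [[0, 0, 2.0], [0, 0, 0]]
    - [[-0.1, 0, 3.0], [0, 0, 0]]
    - [[-0.2, 0, 4.0], [0, 0, 0]]
    - [[-0.4, 0, 5.0], [0, 0, 0]]

```text
clock: 11.78
tcp_pos: [0.4915, 0.2738, 0.1401]
ee_rot: [0.707, -0.707, 0.004, -0.005]
ft_force: [0.2, 0.1, -2.1]
opening: 0.0112
```

Call:
carry_out:
  plan:
    - [[-0.2, 0, 1.0], [0, 0, 0]]
    - [[-0.4, 0, 2.0], [0, 0, 0]]
    - [[-0.6, 0, 2.9], [0, 0, 0]]
    - [[-0.7, 0, 3.6], [0, 0, 0]]
    - [[-0.8, 0, 4.1], [0, 0, 0]]

```text
clock: 12.2
tcp_pos: [0.4835, 0.2739, 0.1811]
ee_rot: [0.707, -0.707, 0.004, -0.005]
ft_force: [-0.3, 0.7, -3.7]
opening: 0.0113
```

Call:
carry_out:
  plan:
    - [[0, 0, 0.3], [0, 0, 0]]
    - [[0, 0, 0.5], [0, 0, 0]]
    - [[0, 0, 0.5], [0, 0, 0]]
    - [[0, 0, 0.5], [0, 0, 0]]

```text
clock: 12.53
tcp_pos: [0.4835, 0.2737, 0.1847]
ee_rot: [-0.707, 0.707, -0.005, 0.004]
ft_force: [-0.5, 0.3, -4.2]
opening: 0.0111
```

```bash
python3 - <<'E'
from h import *
s=r.get_state(); print(s["clock"],s["tcp_pos"],s["ee_rot"],s["ft_force"],s["opening"]); b=grab("scene"); w=grab("wrist")
W=np.zeros((480,800,3),np.uint8); W[:,:320]=cv2.resize(b["pixels"][40:205,320:430],(320,480),interpolation=cv2.INTER_CUBIC); W[:360,320:]=cv2.resize(w["pixels"][90:330,96:416],(480,360),interpolation=cv2.INTER_CUBIC)
cv2.imwrite("pics/g6.png",W)
E
```

```text
12.5333 [0.48345464 0.27373048 0.18468016] [-0.70701816  0.70716628 -0.00474198  0.0043226 ] [-0.49426268  0.25451944 -4.18607482] 0.011063714723407022
```

View pics/g6.png

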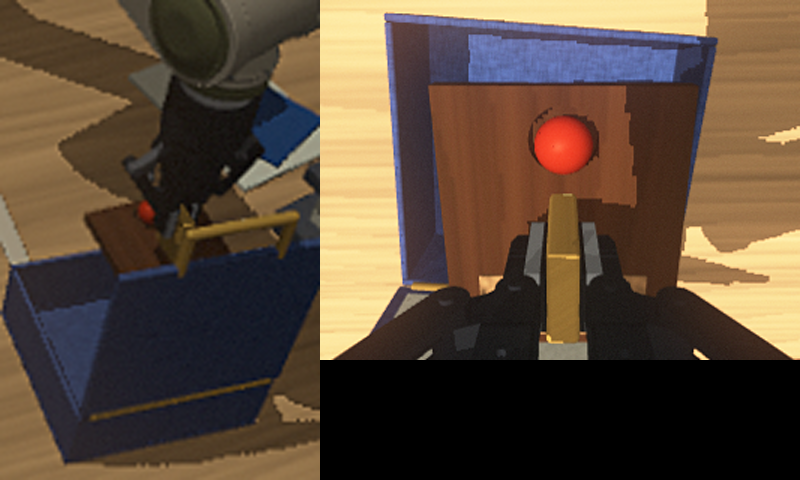

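The tray is out and level, the ball is seated at (565,145), and the cover is upright. Next I carry it to the book.

Call:
carry_out:
  plan:
    - [[0, -0.4, 0], [0, 0, 0]]
    - [[0, -1.2, 0], [0, 0, 0]]
    - [[0, -2.4, 0.1], [0, 0, 0]]
    - [[0, -4, 0.2], [0, 0, 0]]
    - [[0, -6, 0.3], [0, 0, 0]]

```text
clock: 13.05
tcp_pos: [0.4834, 0.2126, 0.188]
ee_rot: [-0.707, 0.707, -0.004, 0.004]
ft_force: [0.4, -0.1, -2.9]
opening: 0.0111
```

Call:
carry_out:
  plan:
    - [[0, -2.3, 0.1], [0, 0, 0]]
    - [[0, -4.8, 0.2], [0, 0, 0]]
    - [[0, -7.3, 0.2], [0, 0, 0]]
    - [[0, -9.8, 0.2], [0, 0, 0]]
    - [[0, -12.3, 0.2], [0, 0, 0]]

```text
clock: 13.47
tcp_pos: [0.4831, 0.0887, 0.1902]
ee_rot: [-0.707, 0.707, -0.005, 0.005]
ft_force: [0.4, 1.3, -3.5]
opening: 0.011
```

Call:
carry_out:
  plan:
    - [[0.2, -2.5, 0], [0, 0, 0]]
    - [[0.6, -5, 0], [0, 0, 0]]
    - [[1.1, -7.5, 0], [0, 0, 0]]
    - [[1.7, -10, 0], [0, 0, 0]]
    - [[2.3, -12.5, 0], [0, 0, 0]]

```text
clock: 13.88
tcp_pos: [0.5061, -0.0364, 0.1902]
ee_rot: [-0.707, 0.707, -0.005, 0.005]
ft_force: [0.8, -0.2, -3.2]
opening: 0.011
```

Call:
carry_out:
  plan:
    - [[0.6, -2.5, 0], [0, 0, 0]]
    - [[1.1, -4.8, 0], [0, 0, 0]]
    - [[1.5, -6.9, 0], [0, 0, 0]]
    - [[1.8, -8.7, 0], [0, 0, 0]]
    - [[2.1, -10.3, 0], [0, 0, 0]]

```text
clock: 14.3
tcp_pos: [0.527, -0.1394, 0.1901]
ee_rot: [-0.707, 0.707, -0.005, 0.005]
ft_force: [0.9, 0.6, -2.8]
opening: 0.0112
```

Call:
carry_out:
  plan:
    - [[0.2, -1.4, 0], [0, 0, 0]]
    - [[0.3, -2.6, 0], [0, 0, 0]]
    - [[0.4, -3.6, 0], [0, 0, 0]]
    - [[0.5, -4.5, 0], [0, 0, 0]]
    - [[0.5, -5.3, 0], [0, 0, 0]]

```text
clock: 14.72
tcp_pos: [0.5326, -0.1908, 0.19]
ee_rot: [0.707, -0.707, 0.004, -0.004]
ft_force: [-0.0, 0.2, -3.3]
opening: 0.0108
```

Call:
carry_out:
  plan:
    - [[0, -0.7, 0], [0, 0, 0]]
    - [[0, -1.3, 0], [0, 0, 0]]
    - [[0, -1.8, 0], [0, 0, 0]]
    - [[0, -2.2, 0], [0, 0, 0]]
    - [[0, -2.5, 0], [0, 0, 0]]

```text
clock: 15.13
tcp_pos: [0.5325, -0.2155, 0.19]
ee_rot: [0.707, -0.707, 0.004, -0.004]
ft_force: [0.0, -0.9, -4.0]
opening: 0.0111
```

Call:
carry_out:
  plan:
    - [[0, 0, 0], [0, 0, 0]]
    - [[0, 0, 0], [0, 0, 0]]
    - [[0, 0, 0], [0, 0, 0]]
    - [[0, 0, 0], [0, 0, 0]]
    - [[0, 0, 0], [0, 0, 0]]

```text
clock: 15.55
tcp_pos: [0.5326, -0.215, 0.1901]
ee_rot: [0.707, -0.707, 0.004, -0.004]
ft_force: [-0.1, 0.6, -3.1]
opening: 0.011
```

```bash
python3 - <<'E'
from h import *
s=r.get_state(); print(s["clock"],s["tcp_pos"],s["ee_rot"],s["ft_force"],s["opening"]); b=grab("scene"); w=grab("wrist")
W=np.zeros((600,800,3),np.uint8); W[:]=cv2.resize(b["pixels"],(800,600)); W[420:,560:]=cv2.resize(w["pixels"],(240,180))
cv2.imwrite("pics/g7.png",W)
E
```

```text
15.55 [ 0.53257561 -0.21499969  0.1900664 ] [ 0.70709657 -0.70708949  0.00439031 -0.00442884] [-0.0666875   0.60545007 -3.05173381] 0.011009543670092149
```

View pics/g7.png

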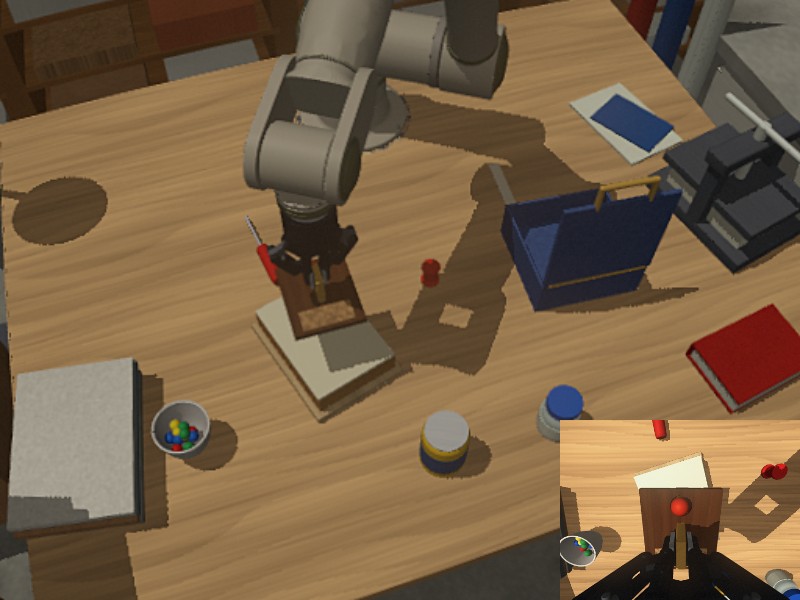

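The tray is level over the book (scene (320,295)), the ball is in its pocket (wrist inset (680,507)), the cover is upright, and the bench items look unmoved. I hand in.

```bash
python3 - <<'E'
from h import *
w=grab("wrist"); h=cv2.cvtColor(w["pixels"],cv2.COLOR_BGR2HSV)[150:230,200:312]
m=cv2.inRange(h,(0,170,100),(7,255,255))|cv2.inRange(h,(174,170,100),(180,255,255)); M=cv2.moments(m,True)
z=r.get_state()["tcp_pos"][2]-.032; print("ball",onz(w,(M["m10"]/M["m00"]+200,M["m01"]/M["m00"]+150),z+.018),"base z",z)
print(r.job_done())
E
```

```text
ball [ 0.49480259 -0.21694213  0.17604531] base z 0.15804531470977956
the job is handed in; nothing more can be done
None
```

I swung the cover upright by its pull and let go of it. I then lifted the tray by its tab, carried it to the book, and handed the job in at about 15.6 s of the allowed 61 s. The hand-in gives no verdict, so these are my own last checks:

- **Tray position:** its centre should be at about (0.537, -0.215), within about 2 mm of the book's measured centre at (0.538, -0.217). That comes from the tool position and how the tab sat in the grip; I didn't measure the tray separately at the end.
- **Height:** the underside is at about z = 0.158 m, or 98 mm above the book's top.
- **Hold:** the tool is level to about 0.001 rad and at rest. The wrist force of about 3 N matches the tray's weight.
- **Ball:** it was last seen at (0.495, -0.217), within about 2 mm of where the pocket should be.
- **Cover:** it measured about 90 degrees just before I let go. In the last picture it still looks upright, but I did not measure it again.
- **Bench items:** the ones in view looked unmoved by eye. The folder was in the arm's shadow and only partly visible.

One reading was slightly off: the finger opening showed about 8 mm on the 10 mm pull and 11 mm on the 12 mm tab. The pictures and forces showed both grips were sound.

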